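# Change over the battery packs of the bedside monitor

### The job

Change the batteries over: the two run-down packs now in the white monitor belong in the charger, and the two fresh packs now in the charger belong in the monitor, each standing upright and fully home in a well of its own. Every well is taken at the start; the rubber mat is clear for standing a pack on meanwhile. Leave the bottle, the cup and the gauze roll standing where they are.

Things in the scene. Friction and masses are not known exactly. Their poses are not given: they have to be found in the camera images.
- monitor: White bedside monitor, fixed, 116 mm wide (y), x -100 to +66 mm, dark screen at the front (-x), handle above it (to z = 140). Origin on the bench midway between its wells, z up. Two battery wells open upwards, centres at x = -37 and +37, y = 0: 38 mm in x, 72 in y (4 mm play round a pack), mouth chamfered 5 mm; floor at z = 83, deck at z = 125 mm; a seated pack stands 50 mm proud.
- charger: Grey and black desk charger, fixed, 120 mm wide (y), x -100 to +66 mm, lower than the monitor, lamp panel at the front (-x). Origin on the bench midway between its bays, z up. Two charging bays open upwards, centres at x = -37 and +37, y = 0: 38 mm in x, 72 in y (4 mm play round a pack), mouth chamfered 5 mm; floor at z = 33, deck at z = 75 mm; a seated pack stands 50 mm proud.
- mat: Dark ribbed rubber mat lying fixed on the bench, 130 mm along x, 110 mm along y, 4 mm thick, empty: a clear spot where a pack can stand meanwhile. Origin: centre of its underside, z up.
- pack_run_down_1: Black battery pack, grey waist band and top plate: upright block 30 mm (x) by 64 (y) by 92 high, 0.2 to 0.4 kg, foot narrowed 3 mm all round; all four are equal, and go in either way round. Origin: centre of its underside, z up. Grip across the ribbed broad sides (30 mm, along x) at z = 60 to 85 mm. Run down: starts in one of the two wells of the monitor.
- pack_run_down_2: Black battery pack, grey waist band and top plate: upright block 30 mm (x) by 64 (y) by 92 high, 0.2 to 0.4 kg, foot narrowed 3 mm all round; all four are equal, and go in either way round. Origin: centre of its underside, z up. Grip across the ribbed broad sides (30 mm, along x) at z = 60 to 85 mm. Run down: starts in the other well of the monitor.
- pack_charged_1: Black battery pack, grey waist band and top plate: upright block 30 mm (x) by 64 (y) by 92 high, 0.2 to 0.4 kg, foot narrowed 3 mm all round; all four are equal, and go in either way round. Origin: centre of its underside, z up. Grip across the ribbed broad sides (30 mm, along x) at z = 60 to 85 mm. Freshly charged: starts in one of the two bays of the charger.
- pack_charged_2: Black battery pack, grey waist band and top plate: upright block 30 mm (x) by 64 (y) by 92 high, 0.2 to 0.4 kg, foot narrowed 3 mm all round; all four are equal, and go in either way round. Origin: centre of its underside, z up. Grip across the ribbed broad sides (30 mm, along x) at z = 60 to 85 mm. Freshly charged: starts in the other bay of the charger.
- dropper_bottle: Loose brown dropper bottle standing on the bench, 33 mm across, 102 mm high; origin at the centre of its underside. Bystander.
- specimen_cup: Loose lidded specimen cup standing on the bench, 65 mm across, 66 mm high; origin at the centre of its underside. Bystander.
- gauze_roll: Loose white gauze roll standing on the bench, 38 mm across, 62 mm high; origin at the centre of its underside. Bystander.

How it is judged (in metres and radians):
At the end, for the whole second after the job is handed in: Both packs that started in the monitor are seated in the charger's bays and both that started in the charger are seated in the monitor's wells, either in either: underside within 6 mm of the well's floor, within 10 mm of the well's centre along x and y, upright within 0.12 rad and at rest (z of pack_run_down_1 in the frame of charger between 0.027 and 0.039 m and y of pack_run_down_1 in the frame of charger between -0.01 and 0.01 m and (x of pack_run_down_1 in the frame of charger between 0.027 and 0.047 m or x of pack_run_down_1 in the frame of charger between -0.047 and -0.027 m) and angle between each of pack_run_down_1, pack_run_down_2, pack_charged_1, pack_charged_2's own z axis and vertical below 0.12 rad and linear speed of each of pack_run_down_1, pack_run_down_2, pack_charged_1, pack_charged_2 below 0.02 m/s and z of pack_run_down_2 in the frame of charger between 0.027 and 0.039 m and y of pack_run_down_2 in the frame of charger between -0.01 and 0.01 m and (x of pack_run_down_2 in the frame of charger between 0.027 and 0.047 m or x of pack_run_down_2 in the frame of charger between -0.047 and -0.027 m) and z of pack_charged_1 in the frame of monitor between 0.077 and 0.089 m and y of pack_charged_1 in the frame of monitor between -0.01 and 0.01 m and (x of pack_charged_1 in the frame of monitor between 0.027 and 0.047 m or x of pack_charged_1 in the frame of monitor between -0.047 and -0.027 m) and z of pack_charged_2 in the frame of monitor between 0.077 and 0.089 m and y of pack_charged_2 in the frame of monitor between -0.01 and 0.01 m and (x of pack_charged_2 in the frame of monitor between 0.027 and 0.047 m or x of pack_charged_2 in the frame of monitor between -0.047 and -0.027 m)); the robot touches nothing.
It fails at once if the dropper bottle is pushed more than 30 mm away or knocked over (distance of dropper_bottle from where it was at the start of the episode above 0.03 m or angle between dropper_bottle's own z axis and vertical above 0.5 rad).
It fails at once if the specimen cup is pushed more than 30 mm away or knocked over (distance of specimen_cup from where it was at the start of the episode above 0.03 m or angle between specimen_cup's own z axis and vertical above 0.5 rad).
It fails at once if the gauze roll is pushed more than 30 mm away or knocked over (distance of gauze_roll from where it was at the start of the episode above 0.03 m or angle between gauze_roll's own z axis and vertical above 0.5 rad).
It also fails if it takes over 144 s, if anything falls off the work surface, if the arm or the gripper's body presses on something with over 40 N, if the wrist force passes 120 N, or if a joint passes its speed limit or range.

### The arm

A 7-joint arm with a two-finger parallel gripper is mounted at the origin on a cart in front of the work surface, level with it; the furniture and walls round the work are solid. World frame = base frame: x ahead of the robot, y to its left, z up, the work surface at z = 0. Lengths are in mm, angles in rad, forces in N, time in s.
With the tool pointing down it reaches from about 400 to 875 mm from the base axis. Payload 4.4 kg.
Tool frame: the origin (TCP) lies midway between the tips of the shut fingers; the grasp point (between the pads) lies ctrl.grip_depth behind it (ctrl.grip_depth is the distance from the TCP to the grasp point, in mm); z points along the fingers, y is the line along which they close (so a half turn about z gives the same grasp; the last joint's range is limited). The gripper opens to 85 mm and grips with 20 to 120 N. Pads are 22 mm wide; open, the fingers measure 114 mm over their backs; the gripper's body (76 mm by 85 mm) begins 54 mm behind the grasp point. The pads swing forward as they close: fully open they stand 13 mm farther back than shut.
Start: joints at [-1.288, 0.628, 0.038, 1.517, -0.027, 0.996, -0.02], TCP at [222.128, 610.882, 231.313] pointing down, gripper open.
Joint ranges: [-3.06, 3.06], [-0.37, 2.12], [-1.25, 1.32], [0.18, 2.47], [-1.1, 4.24], [0.23, 1.98], [-2.94, 2.94]. Speed limits (rad/s): [2.57, 2.57, 3.14, 3.14, 3.14, 3.14, 3.14].

### API

Orientations are given as [roll, pitch, yaw] about the fixed x, y, z axes, in that order (R = Rz(yaw) Ry(pitch) Rx(roll)).
In Python, from cell import ctrl gives the robot as it stands.
- The arm moves only by the tool carry_out, never from a script. Its argument "deltas" is one flat list of numbers, 7 for each row, row after row: the turn, a rotation vector about the tool's x, y, z in degrees, then the shift along the tool's x, y, z in m, then the closure, from -1 (fully open) to 1 (shut). In form: [wx, wy, wz, dx, dy, dz, claw, wx, wy, wz, dx, dy, dz, claw, ...]. A call has 1 to 12 rows; each row shifts and turns the commanded pose from where the row before left it, along the tool's axes as they then stand; what a row does not reach is not made up. A row lasts 1/8 s, in which the tool goes at most 62.5 mm and 10.7 degrees, less where a joint would pass 70% of its speed; a pose out of reach is approached as far as the arm can. A call with a gripper value outside its range is refused whole. The fingers move at their own pace and stop on an object; the grip force is fixed at half the most. Time passes only in rows, so rows that do not move let the fingers close. It gives the time, the measured TCP pose, the force, the opening and the grip force at its end, in the units of the state.
- ctrl.read_state(): the state, without advancing time (a new reading comes with each control period).
- ctrl.get_image(name): name is "scene" or "top" or "wrist"; returns the picture (400x640x3 uint8, red, green, blue); there is no depth.
- ctrl.calibration(name): a dict with "mtx" (3x3 intrinsics, pixels), "R" (3x3) and "t" (3): a world point X has camera coordinates R X + t. Camera axes: x right, y down, z forward; pixel columns grow to the right and rows downward; lengths in mm; the calibration is good to about 2 mm. A picture is of the moment at which its call begins: read the wrist's pose just before it. calibration takes no time and is no camera call; for the wrist camera it gives the pose at the moment of the call.
- ctrl.finish_job(): hands the job in; it is judged then, once.
The state is a dict: "clock": time; "qpos": joint angles; "qd": joint speeds; "tau": joint torques, N m; "eef_pos": TCP position; "tool_rot": TCP orientation; "force": force on the tool from outside, world axes, zero at the start; "torque": the same for the moment, N m; "width": finger opening in mm; "gripper_force": force on a finger pad.
Only numpy, scipy, OpenCV 4.12 (cv2) and the standard library are available. Lean on these libraries where they do the work, as an engineer would, in place of code of your own. Each camera call takes 0.05 s, during which the arm holds its last target. There are 200 camera calls.

## Working session

There is one attempt and no reset: what is moved stays moved. The work goes in short steps, Python scripts to look and compute and a tool call to move; the robot and the scene stay as the last step left them, time stands still between calls to the robot, and variables do not carry over. Pictures are saved under pics/ and viewed, at most 14 in all, crops included, and the job is handed in when it is done.

Besides the shell and the picture viewer there is one more tool, called after "Emit:" as name(argument=value, ...), one argument or row to a line, values as JSON. carry_out: Moves the arm, as the interface text tells. Its arguments: {"type":"object","properties":{"deltas":{"type":"array"}},"required":["deltas"]}

```bash
ls; mkdir -p pics
python3 - <<'E'
from cell import ctrl
import cv2
s=ctrl.read_state(); print(s['clock'],s['eef_pos'],s['tool_rot'],s['width'],ctrl.grip_depth)
for n in('top','scene'):
    im=ctrl.get_image(n); cv2.imwrite(f'pics/{n}0.png',im[:,:,::-1]); c=ctrl.calibration(n); print(n,c)
E
```

```text
pics
0.0 [221.91086933 610.2768452  230.37788449] [-3.13968064e+00  3.20324564e-05  2.79282490e+00] 85.30777345249633 18.700000000000003
top {'mtx': array([[498.56104061,   0.        , 321.61531813],
       [  0.        , 498.56104061, 199.2480255 ],
       [  0.        ,   0.        ,   1.        ]]), 'R': array([[-0.0284999 , -0.9993751 , -0.02090844],
       [-0.99165598,  0.0308982 , -0.12515479],
       [ 0.12572261,  0.01716708, -0.99191689]]), 't': array([  10.14923407,  586.05929811, 1422.1014423 ])}
scene {'mtx': array([[504.64519582,   0.        , 319.91309037],
       [  0.        , 504.64519582, 195.74131741],
       [  0.        ,   0.        ,   1.        ]]), 'R': array([[ 0.56951931, -0.82197676,  0.00140272],
       [-0.62489638, -0.43407649, -0.6489084 ],
       [ 0.53399651,  0.36868931, -0.76086524]]), 't': array([-345.26143338,  401.15714279, 1097.59898812])}
```

View pics/top0.png

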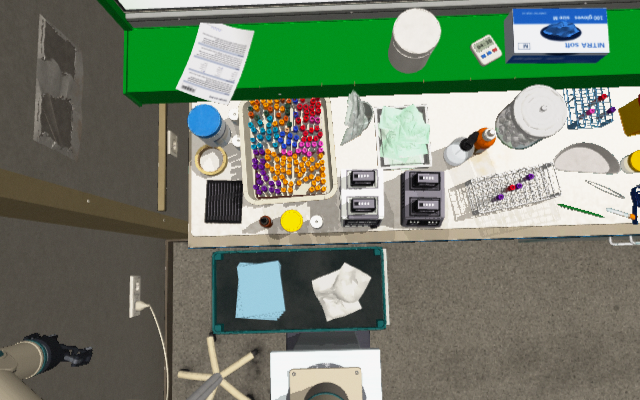

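View pics/scene0.png

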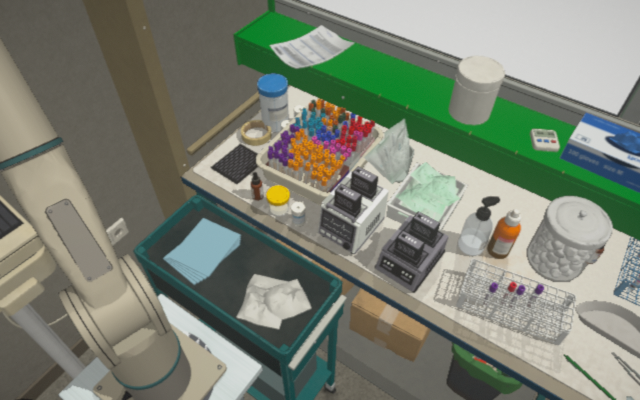

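Top view: monitor around (361,197) with packs at (361,178) and (361,205); charger around (423,197) with packs at (426,178) and (424,205); mat at (223,201); bottle (265,222), cup (291,221) and gauze roll (316,222) in front of it. The scene view agrees.

```bash
cat > h.py <<'E'
import numpy as np, cv2
from cell import ctrl
from scipy.spatial.transform import Rotation as Ro
def ray(c,uv):
    R,t=np.array(c['R']),np.array(c['t'])
    d=R.T@np.linalg.inv(c['mtx'])@np.array([uv[0],uv[1],1.]); return -R.T@t,d/np.linalg.norm(d)
def onz(c,uv,z):
    o,d=ray(c,uv); return o+d*(z-o[2])/d[2]
def proj(c,X):
    p=np.array(c['mtx'])@(np.array(c['R'])@np.array(X,float)+np.array(c['t'])); return p[:2]/p[2]
def tri(rs):
    A=sum(np.eye(3)-np.outer(d,d) for o,d in rs); b=sum((np.eye(3)-np.outer(d,d))@o for o,d in rs)
    return np.linalg.solve(A,b)
E
python3 - <<'E'
from h import *
c=ctrl.calibration('top')
for n,uv,z in [('mon far',(361,178),175),('mon near',(361,205),175),('ch far',(426,178),125),('ch near',(424,205),125),('mat',(223,201),4),('bottle',(265,222),100),('cup',(291,221),66),('gauze',(316,222),62),('rack corner',(245,195),60),('rack r',(332,197),60),('edge',(300,233),0)]:
    print(n,onz(c,uv,z).round())
w=ctrl.calibration('wrist'); print('wrist',w); s=ctrl.read_state(); R=Ro.from_euler('xyz',s['tool_rot']).as_matrix(); print(R.round(3))
o=-w['R'].T@w['t']; print('cam in tool',R.T@(o-s['eef_pos']),'\n',(w['R']@R).round(3))
for n in('top','scene'):
    im=cv2.imread(f'pics/{n}0.png')
    cr=im[160:240,180:460] if n=='top' else im[130:300,200:460]
    cv2.imwrite(f'pics/{n}0c.png',cv2.resize(cr,None,fx=2.85,fy=2.85,interpolation=cv2.INTER_CUBIC))
E
```

```text
mon far [ 622. -116.  175.]
mon near [ 550. -113.  175.]
ch far [ 625. -298.  125.]
ch near [ 550. -288.  125.]
mat [594. 290.   4.]
bottle [519. 151. 100.]
cup [523.  81.  66.]
gauze [518.  10.  62.]
rack corner [602. 213.  60.]
rack r [589. -38.  60.]
edge [492.  61.   0.]
wrist {'mtx': array([[306.11699034,   0.        , 319.91306192],
       [  0.        , 306.11699034, 197.70560319],
       [  0.        ,   0.        ,   1.        ]]), 'R': array([[ 0.34167007,  0.93981924, -0.00116491],
       [ 0.9030837 , -0.32797125,  0.27726285],
       [ 0.26019491, -0.09578443, -0.9607934 ]]), 't': array([-649.15990177,  -36.87328653,  378.04635105])}
[[-0.94   0.342 -0.001]
 [ 0.342  0.94  -0.002]
 [-0.    -0.002 -1.   ]]
cam in tool [ 6.94306297e+01 -9.30697902e-02 -1.42226863e+02] 
 [[ 0.     1.    -0.001]
 [-0.961 -0.    -0.277]
 [-0.277  0.001  0.961]]
```

View pics/top0c.png

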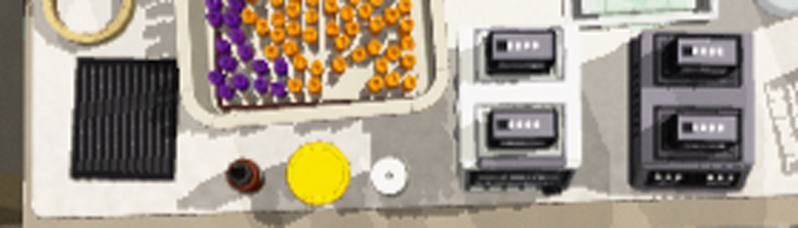

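The 2x crop shows both devices squared to the bench, with the packs' light top plates lying across y. The tall rack is at top left, and the bystanders are near the front edge. I'll rotate the tool so it closes along world x, then move over the devices to take wrist views.

Emit:
carry_out(
  deltas=[0,0,10,0,0,-0.015,-1,0,0,10,0,0,-0.015,-1,0,0,10,0,0,-0.015,-1,0,0,10,0,0,-0.015,-1,0,0,10,0,0,-0.015,-1,0,0,10,0,0,-0.015,-1,0,0,10,0,0,-0.01,-1,0,0,0,-0.02,0.01,0,-1,0,0,0,-0.04,0.0185,0,-1,0,0,0,-0.04,0.0185,0,-1,0,0,0,-0.04,0.0185,0,-1,0,0,0,-0.04,0.0185,0,-1],
)

```text
clock: 1.6
eef_pos: [306.5, 429.3, 331.0]
tool_rot: [-3.141, 0.001, 1.571]
force: [0.8, -0.1, -0.1]
width: 85.4
gripper_force: 0.0
```

```bash
python3 -c "
from h import *
s=ctrl.read_state();print(s['clock'],s['qpos'].round(2) if hasattr(s['qpos'],'round') else s['qpos'],s['eef_pos'],s['tool_rot'])"
```

```text
1.6 [-1.3   0.37  0.42  1.72 -0.17  1.08 -0.82] [306.48586862 429.33979085 331.01855368] [-3.14130959e+00  5.12378642e-04  1.57120126e+00]
```

Emit:
carry_out(
  deltas=[0,0,0,-0.04,0.0185,0,-1,0,0,0,-0.04,0.0185,0,-1,0,0,0,-0.04,0.0185,0,-1,0,0,0,-0.04,0.0185,0,-1,0,0,0,-0.04,0.0185,0,-1,0,0,0,-0.04,0.0185,0,-1,0,0,0,-0.04,0.0185,0,-1,0,0,0,-0.04,0.0185,0,-1],
)

```text
clock: 2.6
eef_pos: [454.5, 109.7, 331.2]
tool_rot: [-3.141, -0.0, 1.571]
force: [0.1, 1.0, -0.2]
width: 85.7
gripper_force: 0.0
```

```bash
python3 -c "
from h import *
s=ctrl.read_state();print(s['clock'],s['qpos'].round(2) if hasattr(s['qpos'],'round') else s['qpos'],s['eef_pos'],s['tool_rot'])"
```

```text
2.6 [-0.72  0.28  0.56  1.87 -0.17  1.04 -0.1 ] [454.46109692 109.67003939 331.16249086] [-3.14127958e+00 -1.06089440e-04  1.57136609e+00]
```

Emit:
carry_out(
  deltas=[0,0,0,-0.036,0.017,0,-1,0,0,0,-0.036,0.017,0,-1,0,0,0,-0.036,0.017,0,-1,0,0,0,-0.036,0.017,0,-1,0,0,0,-0.036,0.017,0,-1,0,0,0,-0.036,0.017,0,-1,0,0,0,-0.036,0.017,0,-1,0,0,0,-0.036,0.017,0,-1,0,0,0,0,0,0,-1,0,0,0,0,0,0,-1],
)

```text
clock: 3.85
eef_pos: [589.9, -176.1, 330.7]
tool_rot: [-3.14, -0.001, 1.571]
force: [-0.7, 1.1, -0.4]
width: 85.5
gripper_force: 0.0
```

Run:
```python
from h import *
s=ctrl.read_state();print(s['clock'],np.round(s['qpos'],2),s['eef_pos'],s['tool_rot'])
c=ctrl.calibration('wrist'); im=ctrl.get_image('wrist'); cv2.imwrite('pics/w1.png',im[:,:,::-1]); np.savez('w1.npz',**c)
```

```text
3.85 [-0.09  0.54  0.57  1.49 -0.3   1.2   0.52] [ 589.93339094 -176.12480332  330.66708382] [-3.14022627e+00 -1.30920554e-03  1.57133455e+00]
```

View pics/w1.png

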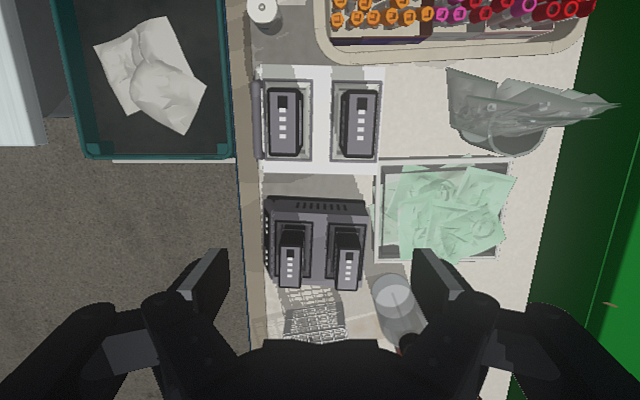

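Wrist view: monitor packs' plates are at about (284,123) and (360,123), charger packs' at (290,260) and (348,262). The charger is slightly lower. I'll take a second view for triangulation.

Emit:
carry_out(
  deltas=[0,0,0,-0.025,-0.04,0,-1,0,0,0,-0.025,-0.04,0,-1,0,0,0,0,0,0,-1,0,0,0,0,0,0,-1],
)

```text
clock: 4.4
eef_pos: [511.1, -225.3, 331.6]
tool_rot: [3.14, -0.001, 1.573]
force: [0.6, 1.0, 0.1]
width: 85.5
gripper_force: 0.0
```

Run:
```python
from h import *
s=ctrl.read_state();print(s['clock'],s['eef_pos'])
c=ctrl.calibration('wrist'); im=ctrl.get_image('wrist')[:,:,::-1]; cv2.imwrite('pics/w2.png',im); np.savez('w2.npz',**c)
a=cv2.imread('pics/w1.png')
for p in [(284,108),(284,118),(275,135),(360,108),(290,242),(281,260),(340,260),(275,170),(284,118)]: print(p,a[p[1],p[0]])
cr=[cv2.resize(i[50:300,x:x+130],None,fx=2.4,fy=2.4,interpolation=cv2.INTER_CUBIC) for i,x in((a,255),(im,325))]
cv2.imwrite('pics/w12.png',np.hstack(cr))
```

```text
4.4 [ 511.11257475 -225.29593467  331.57638701]
(284, 108) [221 220 221]
(284, 118) [222 222 223]
(275, 135) [127 120 123]
(360, 108) [48 48 51]
(290, 242) [35 36 37]
(281, 260) [119 112 115]
(340, 260) [130 125 127]
(275, 170) [212 213 212]
(284, 118) [222 222 223]
```

View pics/w12.png

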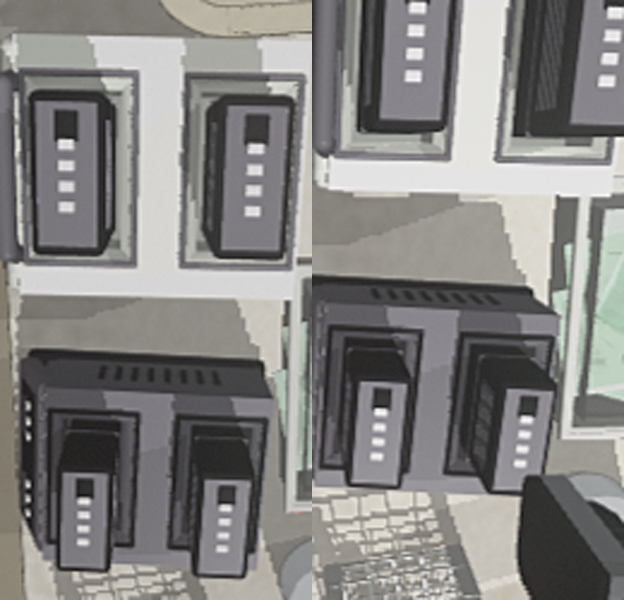

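Left half (view 1) shows all four plates with dark borders. In view 2 the monitor plates are cut off at the top. I'll take a third view with the monitor centred, then extract the plate rectangles.

Emit:
carry_out(
  deltas=[0,0,0,0.05,0.03,0,-1,0,0,0,0.05,0.03,0,-1,0,0,0,0.04,0.03,0,-1,0,0,0,0,0,0,-1,0,0,0,0,0,0,-1],
)

```text
clock: 5.08
eef_pos: [600.4, -86.3, 330.8]
tool_rot: [-3.141, 0.001, 1.573]
force: [0.3, -1.6, -0.4]
width: 85.5
gripper_force: 0.0
```

```bash
cat > det.py <<'E'
from h import *
def plates(im):
    g=cv2.cvtColor(im,cv2.COLOR_BGR2GRAY); s=cv2.cvtColor(im,cv2.COLOR_BGR2HSV)[:,:,1]
    m=((g>85)&(s<45)).astype(np.uint8); out=[]
    k,_=cv2.findContours(m,cv2.RETR_EXTERNAL,cv2.CHAIN_APPROX_NONE) if 0 else cv2.findContours(m,cv2.RETR_CCOMP,cv2.CHAIN_APPROX_NONE)
    for q in k:
        r=cv2.minAreaRect(q); (w,h)=sorted(r[1])
        if 10<w<60 and 1.6<h/w<3.6 and 30<h<130 and cv2.contourArea(q)>.75*w*h:
            x,y,bw,bh=cv2.boundingRect(q); roi=g[y:y+bh,x:x+bw]
            if (roi>200).sum()>8 and 0.02<(roi>200).mean()<0.4: out.append(np.round([*r[0],w,h,(np.degrees(np.arctan2(*(max([b for b in np.diff(cv2.boxPoints(r),axis=0)],key=np.linalg.norm))))+90)%180-90],1))
    return out
E
python3 - <<'E'
from det import *
s=ctrl.read_state();print(s['clock'],s['eef_pos'])
c=ctrl.calibration('wrist'); im=ctrl.get_image('wrist')[:,:,::-1].copy(); cv2.imwrite('pics/w3.png',im); np.savez('w3.npz',**c)
for n in(1,2,3):
    print(n); [print('  ',p) for p in plates(cv2.imread(f'pics/w{n}.png'))]
E
```

```text
5.075 [600.39891733 -86.31594744 330.75957353]
1
   [347.9 269.   19.2  39.7  -5.2]
   [289.5 266.5  19.   39.    0. ]
   [360.8 123.8  25.8  60.7  -2.7]
   [282.5 122.   25.   60.    0. ]
   [357.5 123.1  38.5  71.   -3.5]
2
   [352.5 230.1  20.   43.2  -4.8]
   [449.1  68.5  26.7  68.6  -7.1]
   [367.9  66.5  27.1  66.5  -3. ]
3
   [338.2 327.   18.3  31.4  -4.4]
   [347.  214.   24.   51.2  -2.6]
   [274.5 212.5  23.   51.    0. ]
   [345.5 205.8  33.7  73.2  -2.2]
   [277.  204.5  38.   73.    0. ]
```

Run:
```python
from det import *
C={n:dict(np.load(f'w{n}.npz')) for n in(1,2,3)}
D={'mon_far':{1:(360.8,123.8,60.7,-2.7),3:(347,214,51.2,-2.6)},'mon_near':{1:(282.5,122,60,0),3:(274.5,212.5,51,0)},
'ch_far':{1:(347.9,269,39.7,-5.2),3:(338.2,327,31.4,-4.4)},'ch_near':{1:(289.5,266.5,39,0),2:(352.5,230.1,43.2,-4.8)}}
for n,v in D.items():
    rs=[ray(C[k],p[:2]) for k,p in v.items()]; X=tri(rs)
    res=[np.linalg.norm((np.eye(3)-np.outer(d,d))@(X-o)) for o,d in rs]
    print(n,X.round(1),'res',np.round(res,1))
    zt=175 if 'mon' in n else 125
    for k,p in v.items():
        dv=np.array([np.sin(np.radians(p[3])),np.cos(np.radians(p[3]))])*p[2]/2
        a,b=[onz(C[k],np.array(p[:2])+s*dv,zt) for s in(1,-1)]; d=a-b
        print('   view',k,onz(C[k],p[:2],zt).round(1),'len',np.linalg.norm(d).round(1),'yaw',np.degrees(np.arctan2(d[0],-d[1])).round(1))
# enlarge view 1 & 3 edges for wells
a=cv2.imread('pics/w3.png'); print(proj(C[3],[585,-115,125]))
cv2.imwrite('pics/w3c.png',cv2.resize(a[130:345,235:405],None,fx=2.75,fy=2.75,interpolation=cv2.INTER_CUBIC))
```

```text
mon_far [ 629.  -118.8  177.4] res [0.1 0.1]
   view 1 [ 629.3 -118.9  175. ] len 55.9 yaw -0.6
   view 3 [ 629.1 -119.6  175. ] len 55.7 yaw -0.9
mon_near [ 555.3 -117.2  178. ] res [0.3 0.3]
   view 1 [ 555.2 -117.3  175. ] len 55.2 yaw -1.9
   view 3 [ 554.6 -118.2  175. ] len 55.4 yaw -2.2
ch_far [ 626.9 -304.5  116.8] res [0.1 0.1]
   view 1 [ 626.1 -300.   125. ] len 55.9 yaw -3.2
   view 3 [ 626.3 -297.9  125. ] len 50.1 yaw -2.6
ch_near [ 552.3 -296.5  125.3] res [0.1 0.1]
   view 1 [ 552.2 -296.6  125. ] len 54.9 yaw -1.5
   view 2 [ 552.4 -296.6  125. ] len 56.6 yaw -2.7
[306.19636931 196.3075028 ]
```

View pics/w3c.png

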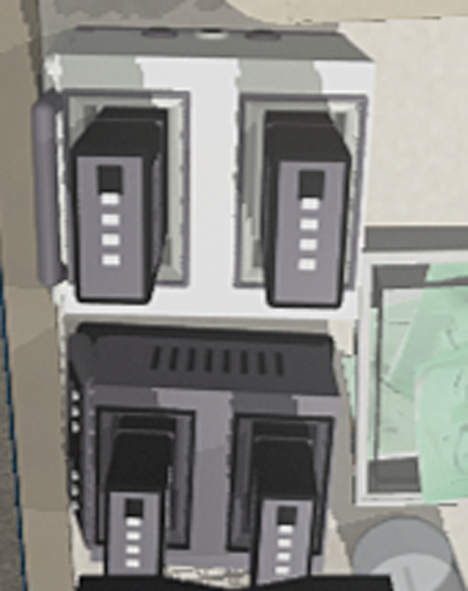

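View 3 confirms the heights: monitor plates at z≈177, charger at z≈125. The monitor well frames are at crop (66,92)-(190,283) and (240,95)-(358,290). Next I'll check the well centres and compute the approach.

```bash
cat > go.py <<'E'
import sys
from h import *
# usage: go.py x y z yawdeg -> turn about tool z (deg), then tool shift (m) after the turn
x,y,z,yaw=map(float,sys.argv[1:5]); s=ctrl.read_state(); P=np.array(s['eef_pos']); 
R0=Ro.from_euler('xyz',s['tool_rot']); R1=Ro.from_euler('xyz',[np.pi,0,np.radians(yaw)])
print('t',round(s['clock'],2),'pos',P.round(1),'turn',np.degrees((R0.inv()*R1).as_rotvec()).round(2),'shift',(R1.inv().apply(np.array([x,y,z])-P)/1000).round(4),'w',round(s['width'],1),'F',np.round(s['force'],1))
E
python3 go.py 555.1 -117.5 230 88.5
python3 - <<'E'
from det import *
C={n:dict(np.load(f'w{n}.npz')) for n in(1,2,3)}
for n,k,z,pts in [('mon near w3',3,125,[(66,92),(190,93),(184,283)]),('mon far w3',3,125,[(240,95),(368,97),(358,290)])]:
    print(n,*[onz(C[k],np.array(p)/2.75+(235,130),z)[:2].round(1) for p in pts])
for n,k,z,pts in [('mon near w1',1,125,[(20,70),(137,75),(135,266)]),('mon far w1',1,125,[(187,73),(305,75),(292,268)]),('ch near w1',1,75,[(50,408),(138,413),(130,545)]),('ch far w1',1,75,[(178,416),(267,421),(262,545)])]:
    print(n,*[onz(C[k],np.array(p)/2.4+(255,50),z)[:2].round(1) for p in pts])
E
```

```text
t 5.12 pos [600.  -87.4 331.1] turn [-0.04  0.04  1.51] shift [-0.0313 -0.0441  0.1011] w 85.5 F [-0.7 -1.6  0.4]
mon near w3 [531.3 -76. ] [583.  -76.3] [ 579.3 -161.6]
mon far w3 [603.8 -77.1] [657.3 -77.8] [ 656.8 -164.7]
mon near w1 [530.3 -74.9] [582.2 -76.9] [ 580.7 -162.2]
mon far w1 [604.4 -76.1] [656.8 -76.9] [ 655.5 -163.1]
ch near w1 [ 529.7 -252.5] [ 580.3 -255.5] [ 575.  -341.1]
ch far w1 [ 603.4 -257.3] [ 654.9 -260.4] [ 655.3 -341. ]
```

Emit:
carry_out(
  deltas=[0,0,1.5,-0.01,-0.014,0.01,-0.2,0,0,0,-0.02,-0.03,0.03,-0.2,0,0,0,-0.001,0,0.03,-0.2,0,0,0,0,0,0.03,-0.2,0,0,0,0,0,0,-0.2,0,0,0,0,0,0,-0.2],
)

```text
clock: 5.88
eef_pos: [556.2, -118.2, 232.5]
tool_rot: [3.14, 0.001, 1.544]
force: [0.1, -0.4, 1.3]
width: 50.8
gripper_force: 0.0
```

```bash
python3 go.py 555.3 -118 140 88.5
```

```text
t 5.88 pos [ 556.2 -118.2  232.5] turn [ 0.1   0.03 -0.05] shift [ 0.0002 -0.0009  0.0925] w 50.8 F [ 0.1 -0.4  1.3]
```

Descending, closing on the pack, then a small test lift.

Emit:
carry_out(
  deltas=[0,0,0,0,-0.001,0.025,-0.2,0,0,0,0,0,0.025,-0.2,0,0,0,0,0,0.025,-0.2,0,0,0,0,0,0.0175,-0.2,0,0,0,0,0,0,1,0,0,0,0,0,0,1,0,0,0,0,0,0,1,0,0,0,0,0,0,1],
)

```text
clock: 6.88
eef_pos: [554.9, -117.2, 139.2]
tool_rot: [3.141, -0.0, 1.545]
force: [0.8, -0.1, -2.9]
width: 29.3
gripper_force: 60.2
```

Emit:
carry_out(
  deltas=[0,0,0,0,0,-0.01,1,0,0,0,0,0,-0.02,1,0,0,0,0,0,-0.03,1,0,0,0,0,0,-0.03,1,0,0,0,0,0,-0.03,1],
)

```text
clock: 7.5
eef_pos: [554.6, -117.3, 260.5]
tool_rot: [3.141, 0.0, 1.545]
force: [1.1, -0.2, -2.6]
width: 29.4
gripper_force: 60.2
```

```bash
python3 go.py 585 285 270 90
python3 - <<'E'
from h import *
im=cv2.imread('pics/top0.png'); c=ctrl.calibration('top')
g=cv2.cvtColor(im,cv2.COLOR_BGR2GRAY); m=np.zeros_like(g); m[172:232,198:248]=(g[172:232,198:248]<75)
m=cv2.morphologyEx(m,cv2.MORPH_CLOSE,np.ones((5,5))); k,_=cv2.findContours(m,0,2); r=cv2.minAreaRect(max(k,key=cv2.contourArea))
print(r,onz(c,r[0],4),[onz(c,p,4)[:2].round() for p in cv2.boxPoints(r)])
E
```

```text
t 7.5 pos [ 554.6 -117.3  260.5] turn [ 0.03  0.01 -1.5 ] shift [ 0.4023  0.0304 -0.0095] w 29.4 F [ 1.1 -0.2 -2.6]
((223.6033172607422, 201.50357055664062), (36.3232421875, 42.181827545166016), 1.9749339818954468) [592.61970354 287.76464211   4.        ] [array([533., 345.]), array([660., 340.]), array([653., 230.]), array([526., 236.])]
```

Emit:
carry_out(
  deltas=[0,0,0,0.02,0.001,-0.02,1,0,0,0,0.04,0.0025,0,1,0,0,0,0.045,0.003,0,1,0,0,0,0.045,0.003,0,1,0,0,0,0.045,0.003,0,1,0,0,0,0.045,0.003,0,1,0,0,0,0.045,0.003,0,1,0,0,0,0.045,0.003,0,1,0,0,0,0.04,0.0025,0,1,0,0,0,0.03,0.002,0,1,0,0,0,0.005,0,0,1,0,0,0,0,0,0,1],
)

```text
clock: 9.0
eef_pos: [591.1, 286.1, 279.0]
tool_rot: [-3.142, 0.001, 1.545]
force: [0.3, 0.6, -3.4]
width: 29.3
gripper_force: 60.4
```

```bash
python3 go.py 590 287 62 88.5;  python3 - <<'E'
from h import *
im=ctrl.get_image('scene')[:,:,::-1]; cv2.imwrite('pics/s1.png',im[60:260,160:460].repeat(2,0).repeat(2,1)); print(np.round(ctrl.read_state()['qpos'],2))
E
```

```text
t 9.0 pos [591.1 286.1 279. ] turn [-0.    0.06 -0.  ] shift [ 0.0009 -0.0012  0.217 ] w 29.3 F [ 0.3  0.6 -3.4]
[-0.8   0.65  0.55  1.45 -0.35  1.15 -0.22]
```

View pics/s1.png

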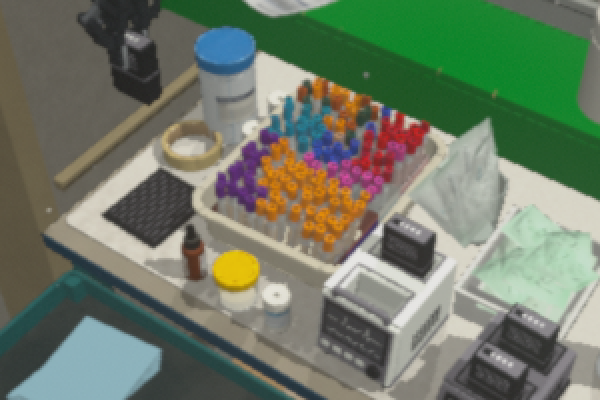

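Scene view: the near monitor well is empty, the gripper is holding the pack at (135,60) above the mat at (155,205), and the bystanders haven't moved.

Emit:
carry_out(
  deltas=[0,0,0,0.001,-0.001,0.03,1,0,0,0,0,0,0.05,1,0,0,0,0,0,0.05,1,0,0,0,0,0,0.05,1,0,0,0,0,0,0.025,1,0,0,0,0,0,0.007,1,0,0,0,0,0,0.002,1,0,0,0,0,0,0.002,1,0,0,0,0,0,0,1],
)

```text
clock: 10.18
eef_pos: [590.9, 288.2, 63.9]
tool_rot: [3.14, -0.001, 1.545]
force: [-0.2, -0.2, -2.9]
width: 29.3
gripper_force: 60.2
```

Emit:
carry_out(
  deltas=[0,0,0,0,0,0.0015,1,0,0,0,0,0,0.0015,1,0,0,0,0,0,0.0007,1,0,0,0,0,0,0,1],
)

```text
clock: 10.68
eef_pos: [590.4, 288.2, 60.2]
tool_rot: [3.141, -0.001, 1.545]
force: [-1.8, 0.6, 4.1]
width: 29.2
gripper_force: 61.5
```

Contact. Releasing, rising, and going to the near charger bay.

Emit:
carry_out(
  deltas=[0,0,0,0,0,0,-0.2,0,0,0,0,0,0,-0.2,0,0,0,0,0,0,-0.2,0,0,0,0,0,-0.02,-0.2,0,0,0,0,0,-0.05,-0.2,0,0,0,0,0,-0.05,-0.2,0,0,0,0,0,-0.05,-0.2,0,0,0,0,0,-0.04,-0.2],
)

```text
clock: 11.68
eef_pos: [590.9, 287.8, 273.1]
tool_rot: [3.138, -0.001, 1.544]
force: [-0.1, -0.3, -0.2]
width: 51.2
gripper_force: 0.0
```

```bash
python3 go.py 552.4 -296.6 260 87.4
python3 - <<'E'
from det import *
c=ctrl.calibration('wrist'); im=ctrl.get_image('wrist')[:,:,::-1].copy(); cv2.imwrite('pics/w4.png',im)
print(plates(im), proj(c,[590.4,288,96]))
for p in plates(im): print(onz(c,p[:2],96))
E
```

```text
t 11.68 pos [590.9 287.8 273.1] turn [ 0.18 -0.08  1.09] shift [-0.5856 -0.0119  0.0131] w 51.2 F [-0.1 -0.3 -0.2]
[array([318.5, 179. ,  23. ,  52. ,   0. ])] [318.04440364 177.9742942 ]
[590.8545753  286.86978554  96.        ]
```

View pics/w4.png

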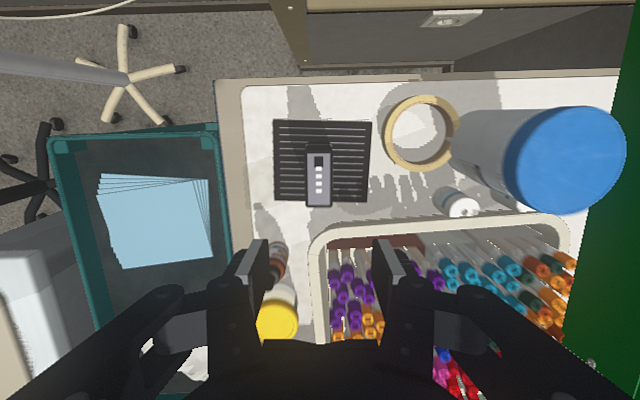

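The pack stands upright on the mat at (318,179), where it was commanded, and the ray check agrees within 1 mm.

Emit:
carry_out(
  deltas=[0,0,1.1,-0.02,0,0,-0.2,0,0,0,-0.045,-0.001,0,-0.2,0,0,0,-0.055,-0.001,0,-0.2,0,0,0,-0.055,-0.001,0,-0.2,0,0,0,-0.055,-0.001,0,-0.2,0,0,0,-0.055,-0.002,0,-0.2,0,0,0,-0.055,-0.001,0,-0.2,0,0,0,-0.055,-0.001,0,-0.2,0,0,0,-0.055,-0.001,0,-0.2,0,0,0,-0.055,-0.001,0,-0.2,0,0,0,-0.05,-0.001,0,-0.2,0,0,0,-0.025,-0.001,0,-0.2],
)

```text
clock: 13.22
eef_pos: [549.1, -295.5, 268.4]
tool_rot: [-3.139, 0.002, 1.519]
force: [0.0, 0.2, -0.9]
width: 51.2
gripper_force: 0.0
```

Emit:
carry_out(
  deltas=[0,0,0,-0.005,0,0.03,-0.2,0,0,0,0,0,0.03,-0.2,0,0,0,0,0,0,-0.2],
)

```text
clock: 13.6
eef_pos: [549.1, -295.4, 206.4]
tool_rot: [-3.135, -0.003, 1.523]
force: [-0.3, 0.1, 0.3]
width: 51.0
gripper_force: 0.0
```

```bash
python3 go.py 552.4 -296.8 89.5 87.4
```

```text
t 13.6 pos [ 549.1 -295.4  206.4] turn [-0.39 -0.15 -0.11] shift [-0.0012  0.0034  0.1169] w 51.0 F [-0.3  0.1  0.3]
```

Emit:
carry_out(
  deltas=[0,0,0,-0.001,0.0034,0.02,-0.2,0,0,0,0,0,0.03,-0.2,0,0,0,0,0,0.03,-0.2,0,0,0,0,0,0.025,-0.2,0,0,0,0,0,0.012,-0.2,0,0,0,0,0,0,1,0,0,0,0,0,0,1,0,0,0,0,0,0,1,0,0,0,0,0,0,1],
)

```text
clock: 14.72
eef_pos: [555.7, -297.2, 92.5]
tool_rot: [3.141, 0.0, 1.526]
force: [-1.1, -0.6, -2.1]
width: 29.6
gripper_force: 59.6
```

Emit:
carry_out(
  deltas=[0,0,0,0,0,-0.01,1,0,0,0,0,0,-0.02,1,0,0,0,0,0,-0.04,1,0,0,0,0,0,-0.05,1,0,0,0,0,0,-0.05,1,0,0,0,0,0,-0.02,1],
)

```text
clock: 15.48
eef_pos: [556.8, -298.4, 287.6]
tool_rot: [3.135, 0.003, 1.525]
force: [-0.5, -0.1, -3.0]
width: 28.9
gripper_force: 59.9
```

```bash
python3 go.py 555.4 -118.3 270 88.5
```

```text
t 15.47 pos [ 556.8 -298.4  287.6] turn [ 0.39  0.19 -1.1 ] shift [ 0.18   -0.0062  0.0176] w 28.9 F [-0.5 -0.1 -3. ]
```

Emit:
carry_out(
  deltas=[0,0,-1.1,0.02,-0.001,0,1,0,0,0,0.04,-0.001,0,1,0,0,0,0.05,-0.002,0,1,0,0,0,0.04,-0.002,0.02,1,0,0,0,0.025,0,0.02,1,0,0,0,0.005,0,0.03,1,0,0,0,0,0,0.02,1,0,0,0,0,0,0,1,0,0,0,0,0,0,1],
)

```text
clock: 16.6
eef_pos: [554.7, -116.4, 192.5]
tool_rot: [3.141, -0.0, 1.545]
force: [0.5, 0.1, -2.5]
width: 29.1
gripper_force: 59.7
```

```bash
python3 go.py 555.2 -118.3 142.5 88.5
```

```text
t 16.6 pos [ 554.7 -116.4  192.5] turn [ 0.01 -0.01  0.05] shift [-0.0019  0.0005  0.05  ] w 29.1 F [ 0.5  0.1 -2.5]
```

Emit:
carry_out(
  deltas=[0,0,0,-0.0018,0.0005,0.005,1,0,0,0,0,0,0.01,1,0,0,0,0,0,0.01,1,0,0,0,0,0,0.01,1,0,0,0,0,0,0.01,1,0,0,0,0,0,0.002,1,0,0,0,0,0,0,1],
)

```text
clock: 17.48
eef_pos: [555.2, -118.8, 145.0]
tool_rot: [-3.141, 0.0, 1.545]
force: [0.2, 1.4, -3.6]
width: 28.8
gripper_force: 59.7
```

Emit:
carry_out(
  deltas=[0,0,0,0,0,0.0015,1,0,0,0,0,0,0.001,1,0,0,0,0,0,0,1],
)

```text
clock: 17.85
eef_pos: [555.2, -118.7, 142.7]
tool_rot: [3.142, -0.0, 1.545]
force: [-0.3, 0.4, -2.1]
width: 29.4
gripper_force: 59.7
```

Within about a millimetre of the floor. Releasing and moving to the far monitor pack.

Emit:
carry_out(
  deltas=[0,0,0,0,0,0.0005,1,0,0,0,0,0,0,-0.2,0,0,0,0,0,0,-0.2,0,0,0,0,0,0,-0.2,0,0,0,0,0,-0.02,-0.2,0,0,0,0,0,-0.04,-0.2,0,0,0,0,0.02,-0.03,-0.2,0,0,0,0.001,0.03,0,-0.2,0,0,0,0,0.024,0,-0.2,0,0,0,0,0,0,-0.2],
)

```text
clock: 19.1
eef_pos: [630.2, -119.3, 231.7]
tool_rot: [3.141, 0.0, 1.546]
force: [-0.3, 0.1, -0.0]
width: 51.3
gripper_force: 0.0
```

```bash
python3 go.py 629.3 -119.3 140 88.5
```

```text
t 19.1 pos [ 630.2 -119.3  231.7] turn [0.03 0.01 0.08] shift [ 0.     -0.0009  0.0917] w 51.3 F [-0.3  0.1 -0. ]
```

Emit:
carry_out(
  deltas=[0,0,0,0,-0.001,0.02,-0.2,0,0,0,0,0,0.03,-0.2,0,0,0,0,0,0.025,-0.2,0,0,0,0,0,0.016,-0.2,0,0,0,0,0,0,1,0,0,0,0,0,0,1,0,0,0,0,0,0,1,0,0,0,0,0,0,1],
)

```text
clock: 20.1
eef_pos: [628.3, -119.6, 141.5]
tool_rot: [3.141, 0.0, 1.545]
force: [-0.7, 0.6, -3.2]
width: 29.4
gripper_force: 61.9
```

Emit:
carry_out(
  deltas=[0,0,0,0,0,-0.01,1,0,0,0,0,0,-0.02,1,0,0,0,0,0,-0.04,1,0,0,0,0,0,-0.04,1,0,0,0,0,0,-0.03,1,0,0,0,0,0,0,1],
)

```text
clock: 20.85
eef_pos: [629.6, -120.5, 284.2]
tool_rot: [3.136, 0.001, 1.545]
force: [0.8, -0.6, -2.9]
width: 29.2
gripper_force: 62.2
```

```bash
python3 go.py 553 -297 270 87.4
```

```text
t 20.85 pos [ 629.6 -120.5  284.2] turn [0.35 0.06 1.11] shift [-0.1798 -0.0685  0.0142] w 29.2 F [ 0.8 -0.6 -2.9]
```

Emit:
carry_out(
  deltas=[0,0,1.1,-0.02,-0.007,0,1,0,0,0,-0.04,-0.015,0,1,0,0,0,-0.05,-0.02,0,1,0,0,0,-0.04,-0.015,0,1,0,0,0,-0.025,-0.009,0.02,1,0,0,0,-0.005,-0.0015,0.04,1,0,0,0,0,0,0.05,1,0,0,0,0,0,0.03,1,0,0,0,0,0,0,1,0,0,0,0,0,0,1],
)

```text
clock: 22.1
eef_pos: [552.6, -297.9, 141.6]
tool_rot: [3.141, 0.001, 1.524]
force: [0.7, -1.2, -2.7]
width: 29.6
gripper_force: 61.9
```

```bash
python3 go.py 554 -297 91.5 87.4
python3 - <<'E'
from h import *
c=ctrl.calibration('wrist'); im=ctrl.get_image('wrist')[:,:,::-1]; np.savez('w5.npz',**c); cv2.imwrite('pics/w5.png',im)
cv2.imwrite('pics/w5v.png',im)
print(proj(c,[554,-297,75]),proj(c,[627,-300,75]))
E
```

```text
t 22.1 pos [ 552.6 -297.9  141.6] turn [ 0.01  0.07 -0.07] shift [0.001  0.0014 0.0501] w 29.6 F [ 0.7 -1.2 -2.7]
[320.54571367 209.48918436] [422.36964614 208.96468317]
```

View pics/w5v.png

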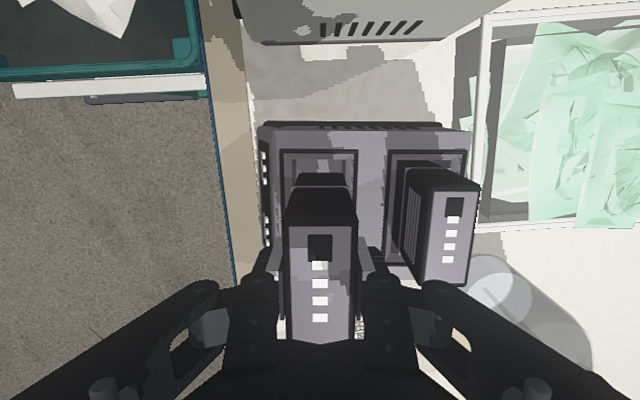

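The near bay's frame spans columns 280–358 at row 150, which puts its centre at x≈553. The held pack lines up with it.

Emit:
carry_out(
  deltas=[0,0,0,0.0008,0.0004,0.008,1,0,0,0,0,0,0.01,1,0,0,0,0,0,0.01,1,0,0,0,0,0,0.01,1,0,0,0,0,0,0.009,1,0,0,0,0,0,0.002,1,0,0,0,0,0,0,1],
)

```text
clock: 23.02
eef_pos: [553.4, -295.9, 92.0]
tool_rot: [-3.141, 0.0, 1.526]
force: [-0.5, -0.8, -2.3]
width: 29.5
gripper_force: 62.0
```

Seated to within about 0.5 mm. Releasing, then to the far charger pack.

Emit:
carry_out(
  deltas=[0,0,0,0,0,0.0005,1,0,0,0,0,0,0,-0.2,0,0,0,0,0,0,-0.2,0,0,0,0,0,0,-0.2,0,0,0,0,0,-0.02,-0.2,0,0,0,0,0,-0.04,-0.2,0,0,0,0,0.02,-0.03,-0.2,0,0,0,-0.001,0.03,0,-0.2,0,0,0,0,0.024,0,-0.2,0,0,0,0,0,0,-0.2],
)

```text
clock: 24.28
eef_pos: [629.0, -299.6, 182.6]
tool_rot: [3.14, 0.001, 1.528]
force: [0.0, 0.2, -0.1]
width: 51.5
gripper_force: 0.0
```

```bash
python3 go.py 626.8 -299.9 91 87.4
```

```text
t 24.27 pos [ 629.  -299.6  182.6] turn [0.12 0.04 0.14] shift [-0.0004 -0.0022  0.0916] w 51.5 F [ 0.   0.2 -0.1]
```

Emit:
carry_out(
  deltas=[0,0,0,0,-0.002,0.02,-0.2,0,0,0,0,0,0.03,-0.2,0,0,0,0,0,0.025,-0.2,0,0,0,0,0,0.016,-0.2,0,0,0,0,0,0,1,0,0,0,0,0,0,1,0,0,0,0,0,0,1,0,0,0,0,0,0,1],
)

```text
clock: 25.28
eef_pos: [625.4, -300.0, 91.0]
tool_rot: [3.141, 0.0, 1.526]
force: [-0.3, -0.6, -2.9]
width: 29.0
gripper_force: 61.7
```

Emit:
carry_out(
  deltas=[0,0,0,0,0,-0.01,1,0,0,0,0,0,-0.02,1,0,0,0,0,0,-0.04,1,0,0,0,0,0,-0.05,1,0,0,0,0,0,-0.05,1,0,0,0,0,0,-0.02,1,0,0,0,0,0,0,1],
)

```text
clock: 26.15
eef_pos: [626.1, -301.0, 284.2]
tool_rot: [3.136, 0.002, 1.525]
force: [-0.7, -0.1, -4.4]
width: 29.1
gripper_force: 62.0
```

```bash
python3 go.py 629.3 -119.8 280 88.5
```

```text
t 26.15 pos [ 626.1 -301.   284.2] turn [ 0.3   0.14 -1.1 ] shift [ 0.1813 -0.0016  0.0042] w 29.1 F [-0.7 -0.1 -4.4]
```

Offset is 58, so the final TCP over the monitor floor should be z≈141.

Emit:
carry_out(
  deltas=[0,0,-1.1,0.02,0,0,1,0,0,0,0.04,-0.0005,0,1,0,0,0,0.05,-0.0005,0,1,0,0,0,0.04,-0.0005,0.02,1,0,0,0,0.026,0,0.02,1,0,0,0,0.005,0,0.03,1,0,0,0,0,0,0.02,1,0,0,0,0,0,0,1,0,0,0,0,0,0,1],
)

```text
clock: 27.28
eef_pos: [628.9, -118.5, 190.8]
tool_rot: [-3.141, -0.0, 1.546]
force: [-0.8, 0.5, -3.2]
width: 28.9
gripper_force: 61.6
```

```bash
python3 go.py 629.2 -120 141 88.5
```

```text
t 27.27 pos [ 628.9 -118.5  190.8] turn [-0.01 -0.01  0.05] shift [-0.0015  0.0003  0.0498] w 28.9 F [-0.8  0.5 -3.2]
```

Emit:
carry_out(
  deltas=[0,0,0,-0.001,0.0003,0.005,1,0,0,0,0,0,0.01,1,0,0,0,0,0,0.01,1,0,0,0,0,0,0.01,1,0,0,0,0,0,0.01,1,0,0,0,0,0,0.003,1,0,0,0,0,0,0,1],
)

```text
clock: 28.15
eef_pos: [629.1, -120.1, 142.4]
tool_rot: [-3.141, 0.0, 1.545]
force: [0.2, -0.0, -3.0]
width: 29.2
gripper_force: 61.7
```

Down another 1.2 mm, release, rise, and head back to the mat.

Emit:
carry_out(
  deltas=[0,0,0,0,0,0.0012,1,0,0,0,0,0,0,1,0,0,0,0,0,0,-0.2,0,0,0,0,0,0,-0.2,0,0,0,0,0,0,-0.2,0,0,0,0,0,-0.02,-0.2,0,0,0,0,0,-0.04,-0.2,0,0,0,0,0,-0.05,-0.2,0,0,0,0,0,-0.02,-0.2,0,0,0,0,0,0,-0.2],
)

```text
clock: 29.4
eef_pos: [630.1, -120.5, 273.3]
tool_rot: [3.138, 0.0, 1.545]
force: [0.1, 0.4, -0.4]
width: 51.4
gripper_force: 0.0
```

```bash
python3 go.py 590.6 287.5 270 88.5
```

```text
t 29.4 pos [ 630.1 -120.5  273.3] turn [0.22 0.03 0.02] shift [ 0.4068 -0.0502  0.0033] w 51.4 F [ 0.1  0.4 -0.4]
```

Emit:
carry_out(
  deltas=[0,0,0,0.02,-0.003,0,-0.2,0,0,0,0.04,-0.005,0,-0.2,0,0,0,0.05,-0.006,0,-0.2,0,0,0,0.055,-0.007,0,-0.2,0,0,0,0.055,-0.007,0,-0.2,0,0,0,0.055,-0.007,0,-0.2,0,0,0,0.05,-0.006,0,-0.2,0,0,0,0.05,-0.006,0,-0.2,0,0,0,0.026,-0.003,0.02,-0.2,0,0,0,0.006,0,0.05,-0.2,0,0,0,0,0,0.05,-0.2,0,0,0,0,0,0,-0.2],
)

```text
clock: 30.9
eef_pos: [585.3, 286.1, 145.7]
tool_rot: [-3.131, 0.006, 1.544]
force: [0.7, 0.3, 0.1]
width: 51.1
gripper_force: 0.0
```

```bash
python3 go.py 590.6 287.5 61 88.5
```

```text
t 30.9 pos [585.3 286.1 145.7] turn [-0.6   0.34 -0.05] shift [0.0016 0.0052 0.0847] w 51.1 F [0.7 0.3 0.1]
```

Emit:
carry_out(
  deltas=[0,0,0,0,0,0,-0.2,0,0,0,0,0,0,-0.2],
)

```text
clock: 31.15
eef_pos: [591.3, 288.1, 153.6]
tool_rot: [3.138, -0.002, 1.544]
force: [0.1, 1.0, -0.4]
width: 51.2
gripper_force: 0.0
```

```bash
python3 go.py 590.6 287.5 61 88.5
```

```text
t 31.15 pos [591.3 288.1 153.6] turn [ 0.2  -0.09 -0.02] shift [-0.0006 -0.0006  0.0926] w 51.2 F [ 0.1  1.  -0.4]
```

Emit:
carry_out(
  deltas=[0,0,0,0,-0.0006,0.02,-0.2,0,0,0,0,0,0.03,-0.2,0,0,0,0,0,0.025,-0.2,0,0,0,0,0,0.016,-0.2,0,0,0,0,0,0,-0.2,0,0,0,0,0,0,1,0,0,0,0,0,0,1,0,0,0,0,0,0,1,0,0,0,0,0,0,1],
)

```text
clock: 32.28
eef_pos: [590.2, 288.4, 61.9]
tool_rot: [3.139, -0.001, 1.545]
force: [0.2, -0.1, 6.4]
width: 29.5
gripper_force: 60.5
```

Emit:
carry_out(
  deltas=[0,0,0,0,0,-0.01,1,0,0,0,0,0,-0.03,1,0,0,0,0,0,-0.05,1,0,0,0,0,0,-0.05,1,0,0,0,0,0,-0.05,1,0,0,0,0,0,-0.04,1,0,0,0,0,0,0,1],
)

```text
clock: 33.15
eef_pos: [590.7, 288.2, 294.1]
tool_rot: [3.136, -0.003, 1.545]
force: [-0.3, -0.7, -3.3]
width: 29.5
gripper_force: 60.0
```

```bash
python3 go.py 626.8 -299.9 290 87.4
```

```text
t 33.15 pos [590.7 288.2 294.1] turn [ 0.33 -0.17  1.11] shift [-0.5859  0.0627  0.0041] w 29.5 F [-0.3 -0.7 -3.3]
```

Emit:
carry_out(
  deltas=[0,0,1.1,-0.02,0.002,0,1,0,0,0,-0.045,0.005,0,1,0,0,0,-0.055,0.006,0,1,0,0,0,-0.055,0.006,0,1,0,0,0,-0.055,0.006,0,1,0,0,0,-0.055,0.006,0,1,0,0,0,-0.055,0.006,0,1,0,0,0,-0.055,0.006,0,1,0,0,0,-0.055,0.006,0,1,0,0,0,-0.055,0.006,0,1,0,0,0,-0.05,0.005,0,1,0,0,0,-0.025,0.003,0,1],
)

```text
clock: 34.65
eef_pos: [622.4, -299.5, 287.7]
tool_rot: [-3.136, 0.001, 1.519]
force: [0.4, 0.7, -3.1]
width: 29.5
gripper_force: 59.8
```

Emit:
carry_out(
  deltas=[0,0,0,-0.006,0,0.02,1,0,0,0,0,0,0.04,1,0,0,0,0,0,0.05,1,0,0,0,0,0,0.03,1,0,0,0,0,0,0,1,0,0,0,0,0,0,1],
)

```text
clock: 35.4
eef_pos: [626.1, -299.8, 150.6]
tool_rot: [3.142, 0.0, 1.526]
force: [-0.2, -0.0, -2.7]
width: 29.6
gripper_force: 59.8
```

```bash
python3 go.py 626.8 -299.9 91 87.4
```

```text
t 35.4 pos [ 626.1 -299.8  150.6] turn [0.   0.01 0.04] shift [-0.0001  0.0007  0.0596] w 29.6 F [-0.2 -0.  -2.7]
```

Emit:
carry_out(
  deltas=[0,0,0,0,0.0003,0.008,1,0,0,0,0,0,0.01,1,0,0,0,0,0,0.01,1,0,0,0,0,0,0.01,1,0,0,0,0,0,0.01,1,0,0,0,0,0,0.008,1,0,0,0,0,0,0.002,1,0,0,0,0,0,0,1],
)

```text
clock: 36.4
eef_pos: [626.4, -300.2, 92.4]
tool_rot: [3.142, 0.0, 1.526]
force: [0.2, 0.5, -2.7]
width: 29.5
gripper_force: 59.9
```

Down 1.3 mm, release, rise, and back off to where the wrist camera sees all four.

Emit:
carry_out(
  deltas=[0,0,0,0,0,0.0013,1,0,0,0,0,0,0,1,0,0,0,0,0,0,-0.2,0,0,0,0,0,0,-0.2,0,0,0,0,0,0,-0.2,0,0,0,0,0,-0.02,-0.2,0,0,0,0,0,-0.05,-0.2,0,0,0,0,0,-0.05,-0.2,0,0,0,0.01,0,-0.06,-0.2,0,0,0,0.05,-0.015,-0.06,-0.2,0,0,0,0.05,-0.02,0,-0.2,0,0,0,0.02,0,0,-0.2],
)

```text
clock: 37.9
eef_pos: [599.5, -176.3, 320.5]
tool_rot: [3.139, -0.002, 1.528]
force: [0.6, 0.0, -0.1]
width: 51.4
gripper_force: 0.0
```

Emit:
carry_out(
  deltas=[0,0,0,0,0,0,-0.2,0,0,0,0,0,0,-0.2],
)

```text
clock: 38.15
eef_pos: [599.9, -181.6, 318.4]
tool_rot: [3.142, 0.002, 1.524]
force: [0.4, -0.3, -0.1]
width: 51.5
gripper_force: 0.0
```

Run:
```python
from det import *
s=ctrl.read_state(); print(s['clock'],s['eef_pos'])
c=ctrl.calibration('wrist'); im=ctrl.get_image('wrist')[:,:,::-1].copy(); cv2.imwrite('pics/w9.png',im)
for p in plates(im): print(p,onz(c,p[:2],175).round(1),onz(c,p[:2],125).round(1))
```

```text
38.15 [ 599.85888628 -181.59998783  318.42530201]
[345.9 269.   19.6  40.7  -2.2] [ 623.6 -272.7  175. ] [ 627.1 -300.9  125. ]
[286.8 267.5  19.7  39.6   1.9] [ 562.3 -268.   175. ] [ 555.  -295.5  125. ]
[266.3 119.8  27.1  63.9   3.4] [ 555.2 -118.6  175. ] [ 546.7 -119.9  125. ]
[350.  117.5  26.   63.    0. ] [ 630.9 -120.2  175. ] [ 635.6 -121.7  125. ]
[270.7 118.6  44.5  74.7   5.2] [ 559.3 -117.8  175. ] [ 551.5 -118.9  125. ]
[347.5 117.   37.   74.    0. ] [ 628.6 -119.6  175. ] [ 633. -121.  125.]
```

View pics/w9.png

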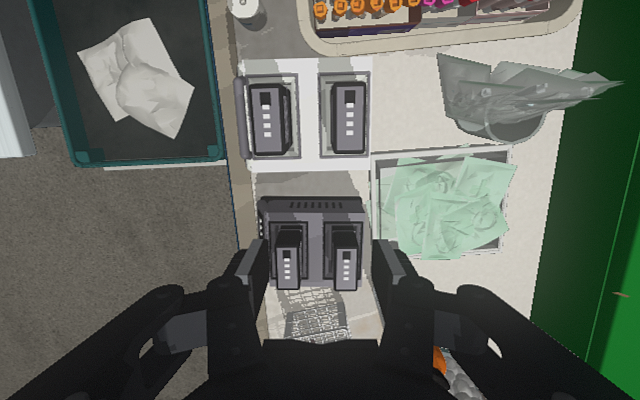

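All four packs are seated and upright: plates at (266,120), (350,118), (287,268) and (346,269), on the well centres within 2–3 mm and with unchanged apparent sizes. Handing in.

```bash
python3 -c "
from cell import ctrl
print(ctrl.finish_job())"
```

```text
the job is handed in; nothing more can be done
None
```

The job is handed in at about 38 s of the 144 s allowed: by my last wrist view both run-down packs stand seated in the charger and both fresh packs in the monitor; no verdict came back, and I did not recheck the bystanders after the first transfer.

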